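# Dial the speed preset on an orbital shaker

## Robot

A 6-joint arm with a two-finger parallel gripper is mounted at the origin on the work surface. World frame = base frame: x ahead of the robot, y to its left, z up, the work surface at z = 0. Lengths are in m, angles in rad, forces in N, time in s.
With the tool pointing down it reaches from about 0.35 to 0.925 m from the base axis. Payload 6.4 kg.
Tool frame: the origin (TCP) lies at the very end of the fingers, on their centre line; the grasp point (between the pads) lies hold_point_z behind it (hold_point_z is the distance from the TCP to the grasp point, in m); y points along the fingers, x is the direction in which the jaws open and shut, and the axes are right-handed (so a half turn about y gives the same grasp; the last joint's range is limited). The gripper opens to 85 mm and grips with 20 to 120 N. Pads are 22 mm wide; open, the fingers measure 114 mm over their backs; the gripper's body (76 mm by 85 mm) begins 54 mm behind the grasp point. The pads swing forward as they close: fully open they stand 13 mm farther back than shut.
Start: joints at [0.932, 0.245, 1.558, -0, 1.339, -0.174], TCP at [0.291, 0.581, 0.231] pointing down, gripper open.
Joint ranges: [-3.13, 3.13], [-1.02, 2.26], [0.13, 2.54], [-0.95, 4.09], [0.21, 2.88], [-2.74, 2.74]. Speed limits (rad/s): [2.57, 2.57, 3.14, 3.14, 3.14, 3.14].

## Interface

Orientations are given as a unit quaternion [w, x, y, z].
In Python, from workcell import sense, camera, sign_off, trace, hold_point_z gives the robot as it stands.
- The arm moves only by the tool step_arm, never from a script. Its argument "increments" is text: rows parted by semicolons, each of 7 numbers parted by spaces: the closure, from 0 (fully open) to 1 (shut), then the shift along the tool's x, y, z in m, then the turn, a rotation vector about the tool's x, y, z in degrees. A call has 1 to 20 rows; each row is the pose to reach, as a shift and turn from the pose commanded when the call began, along the tool's axes at that moment; what a row does not reach only later rows make up. A row lasts 1/10 s, in which the tool goes at most 50 mm and 8.59 degrees, less where a joint would pass 70% of its speed; a pose out of reach is approached as far as the arm can. A call with a gripper value outside its range is refused whole. The fingers move at their own pace and stop on an object; "newtons" is the grip in N (left out, the last holds). Time passes only in rows, so rows that repeat a pose let the fingers close. It gives the time, the measured TCP pose, the force and the opening at its end, in the units of the state.
- sense(): the state, without advancing time (a new reading comes with each control period).
- camera(name): name is "side" or "top" or "wrist"; returns a dict with "frame" (480x640x3 uint8, red, green, blue), "mtx" (3x3 intrinsics, pixels), "cam_to_world" (4x4, takes a point from camera to world coordinates); the wrist camera has in their place "mount" (4x4, takes a point from camera to tool coordinates, whose origin is the TCP and whose axes are the tool frame's). Camera axes: x right, y down, z forward; pixel columns grow to the right and rows downward; lengths in m; the calibration is good to about 2 mm. A picture is of the moment at which its call begins: read the wrist's pose just before it. There is no depth.
- sign_off(): hands the job in, once; it reports no verdict.
Trained networks look in the newest picture that a camera, given by its name, has taken for a name from the list of things; names that differ only in an ending like _2 or _b are one class to them, and where a whole thing is asked for, a point or a joint stands for the part that bears it (a point fixed in the world has none). Each returns a list of dicts, best first, with "confidence" (0 to 1); they miss things now and then, are a little off and sometimes report something else, mostly with a low value. They report only what shows in the picture. A call takes as long as a camera call.
- trace(camera, label): "mask" (480x640 bool, what is visible of it) and "rect" ([left, top, width, height] in pixels, round what is visible of it).
The state is a dict: "clock": time; "joint_pos": joint angles; "dq": joint speeds; "joint_torque": joint torques, N m; "tool_pos": TCP position; "tool_rot": TCP orientation; "contact_force": force on the tool from outside, world axes, zero at the start; "ft_torque": the same for the moment, N m; "gripper_width": finger opening in m.
Only numpy, scipy, OpenCV 4.12 (cv2) and the standard library are available. Lean on these libraries where they do the work, as an engineer would, in place of code of your own. Each camera call takes 0.05 s, during which the arm holds its last target.

## Task

Set the shaker's three-digit thumbwheel speed preset to 185 (hundreds 1, tens 8, units 5, each digit clicked home in its detent), then press the round load key next to the wheels fully in and let it come back out. Roll the wheels with a light thumb's pressure, about as hard as you would press a doorbell: the plastic movement cracks if anything on the shaker is pushed with 18 N or more. Leave the jar on the platform, the tape and the tip box where they are.

Things in the scene. Friction and masses are not known exactly. Their poses are not given: they have to be found in the camera images.
- shaker: Bench orbital shaker, fixed, white, 306 mm deep (x) by 290 mm wide (y). Origin: centre of its underside, on the bench; front faces its -x. Front 118 mm: sloping control deck. Behind it, from x = -34 mm, the drive housing, 102 mm high, and from x = -17 mm a platform with rubber mat, 128 mm high; steel rail on its rear edge, 153 mm high. It cracks if pushed anywhere with 18 N.
- panel: The deck's grey top face, 122 by 290 mm, part of the shaker; origin: centre of the face; z: its normal, leaning 0.2 rad to the front; x up the slope, y left. Left to right: power rocker (no part of this job), black bezel with three thumbwheels, rims 34 mm apart, and the round load key. Front edge about 62 mm above the bench. Wheels and panel are rigid: 1 mm too deep can exceed 18 N.
- wheel_hundreds (a joint): The hundreds wheel, leftmost (+y). Endless hinge, rad: digit shown = value / 0.6283 rounded, modulo 10 (36 degrees a digit). It grows (counts up) when the crest of the rim is drawn to the shaker's front (-x, the robot's side); 12.6 mm at the rim per digit. The detent holds with about 1.5 N at the rim; let go short of half a digit off, the wheel snaps in; let go just midway, it can hang there.
- wheel_tens (a joint): The tens wheel, middle. Endless hinge, rad: digit shown = value / 0.6283 rounded, modulo 10 (36 degrees a digit). It grows (counts up) when the crest of the rim is drawn to the shaker's front (-x, the robot's side); 12.6 mm at the rim per digit. The detent holds with about 1.5 N at the rim; let go short of half a digit off, the wheel snaps in; let go just midway, it can hang there.
- wheel_units (a joint): The units wheel, rightmost (-y). Endless hinge, rad: digit shown = value / 0.6283 rounded, modulo 10 (36 degrees a digit). It grows (counts up) when the crest of the rim is drawn to the shaker's front (-x, the robot's side); 12.6 mm at the rim per digit. The detent holds with about 1.5 N at the rim; let go short of half a digit off, the wheel snaps in; let go just midway, it can hang there.
- axle_hundreds (a point): Point on the hundreds wheel's axle, 13 mm under the panel's face, midway across its grey knurled rim (radius 20 mm, 10 mm wide, 7 mm proud of the panel). The axle is level, along the shaker's y: the rim's crest is 20 mm straight above this point. Does not turn. Turned by pressing the crest with 3 to 8 N and dragging along the shaker's x (friction about 1).
- axle_tens (a point): Point on the tens wheel's axle, 13 mm under the panel's face, midway across its grey knurled rim (radius 20 mm, 10 mm wide, 7 mm proud of the panel). The axle is level, along the shaker's y: the rim's crest is 20 mm straight above this point. Does not turn. Turned by pressing the crest with 3 to 8 N and dragging along the shaker's x (friction about 1).
- axle_units (a point): Point on the units wheel's axle, 13 mm under the panel's face, midway across its grey knurled rim (radius 20 mm, 10 mm wide, 7 mm proud of the panel). The axle is level, along the shaker's y: the rim's crest is 20 mm straight above this point. Does not turn. Turned by pressing the crest with 3 to 8 N and dragging along the shaker's x (friction about 1).
- window_hundreds (a point): Middle of the hundreds digit's window on the panel's face: a 26 by 15 mm window frame, 4.5 mm proud, just left (+y) of the hundreds rim, with a white index mark at its front and back. In it shows a black drum (radius 16 mm, one piece with the rim) with white digits; the digit midway between the index marks counts. Digits stand upright for someone at the shaker's front.
- window_tens (a point): Middle of the tens digit's window on the panel's face: a 26 by 15 mm window frame, 4.5 mm proud, just left (+y) of the tens rim, with a white index mark at its front and back. In it shows a black drum (radius 16 mm, one piece with the rim) with white digits; the digit midway between the index marks counts. Digits stand upright for someone at the shaker's front.
- window_units (a point): Middle of the units digit's window on the panel's face: a 26 by 15 mm window frame, 4.5 mm proud, just left (+y) of the units rim, with a white index mark at its front and back. In it shows a black drum (radius 16 mm, one piece with the rim) with white digits; the digit midway between the index marks counts. Digits stand upright for someone at the shaker's front.
- key (a joint): Travel of the load key, m: 0 out, 0.005 fully in; it springs back when let go. Pressed along the panel's normal (a straight-down push works); about 1.2 N starts it, 4 N holds it fully in.
- key_top (a point): Centre of the load key's top face: a grey round key 26 mm across that stands 9 mm out of a black collar 42 mm across and 12 mm high, on the deck 61 mm to the right (-y) of the units rim; moves with the key.
- jar: Bystander: clear reagent jar with a blue cap, 52 mm across, 78 mm high, standing on the shaker's platform; origin: centre of its underside.
- tape: Bystander: roll of blue tape lying flat on the bench left of the shaker, 90 mm across, 24 mm high; origin: centre of its underside.
- tip_box: Bystander: pipette-tip box, 87 x 122 x 58 mm, on the bench right of the shaker; origin: centre of its underside.

How it is judged:
On the way, in this order (a step that is already met when the one before it is completed fails the run):
1. the three wheels show 185, each in its detent ((value of joint wheel_hundreds between -5.805 and -5.505 rad or value of joint wheel_hundreds between 0.478 and 0.778 rad or value of joint wheel_hundreds between 6.762 and 7.062 rad) and (value of joint wheel_tens between -1.407 and -1.107 rad or value of joint wheel_tens between 4.877 and 5.177 rad or value of joint wheel_tens between 11.16 and 11.46 rad) and (value of joint wheel_units between -3.292 and -2.992 rad or value of joint wheel_units between 2.992 and 3.292 rad or value of joint wheel_units between 9.275 and 9.575 rad)), for 0.2 s.
2. the load key is pressed fully in with 185 showing (all of step 1 and value of joint key above 0.004 m), for 0.05 s.
At the end, for the whole second after the job is handed in: The wheels show 1, 8 and 5, each within 0.15 rad of its detent and at rest, after the load key was pressed in by more than 4 of its 5 mm with 185 showing; the key is out again (under 1 mm), and jar, tape and tip box stand within 20 mm of where they were (all of step 1 and value of joint key below 0.001 m and velocity of joint wheel_hundreds between -0.1 and 0.1 rad/s and velocity of joint wheel_tens between -0.1 and 0.1 rad/s and velocity of joint wheel_units between -0.1 and 0.1 rad/s and distance of each of jar, tape, tip_box from where it was at the start of the episode below 0.02 m); the robot touches nothing.
It fails at once if the robot pushes the shaker, its wheels or its key with more than 18 N (contact force between shaker and the fingers above 18 N or contact force between shaker and the arm above 18 N).
It fails at once if a bystander is shoved or knocked over (distance of any of jar, tape, tip_box from where it was at the start of the episode above 0.03 m or angle between any of jar, tape, tip_box's own z axis and vertical above 0.3 rad).
It also fails if it takes over 61 s, if anything falls off the work surface, if the arm or the gripper's body presses on something with over 40 N, if the wrist force passes 120 N, or if a joint passes its speed limit or range.

## Working session

There is one attempt and no reset: what is moved stays moved. The work goes in short steps, Python scripts to look and compute and a tool call to move; the robot and the scene stay as the last step left them, time stands still between calls to the robot, and variables do not carry over. Pictures are saved under pics/ and viewed, and the job is handed in when it is done.

Besides the shell and the picture viewer there is one more tool, called after "Request:" in YAML: its name, and indented under it one key for each argument. step_arm: Moves the arm, as the interface text tells. Its arguments: {"type":"object","properties":{"increments":{"type":"string"},"newtons":{"type":"number"}},"required":["increments"]}

```bash
ls; mkdir -p pics; python3 - <<'E'
from workcell import *
import cv2,numpy as np
print(sense()); print(hold_point_z)
for n in ["side","top","wrist"]:
    c=camera(n); cv2.imwrite(f"pics/a_{n}.png",c["frame"][:,:,::-1]); print(n,{k:np.round(v,4).tolist() for k,v in c.items() if k!="frame"})
    np.save(f"pics/{n}.npy",c,allow_pickle=True)
print(sense()["clock"])
E
```

```text
pics
{'clock': 0.0, 'joint_pos': array([ 9.31885693e-01,  2.45776034e-01,  1.55903979e+00,  4.33639737e-06,
        1.33866788e+00, -1.74086703e-01]), 'dq': array([-0.00098432,  0.00206386, -0.00155584,  0.00166189, -0.00159338,
       -0.00065098]), 'joint_torque': array([-9.72986381e-04, -4.29502451e+01, -3.26129758e+01, -2.39734491e-04,
        5.22798990e-03, -1.94245200e-05]), 'tool_pos': array([0.29102013, 0.58058678, 0.23019078]), 'tool_rot': array([-0.60147349,  0.60196534,  0.370772  , -0.37201544]), 'contact_force': array([ 0.57678321, -0.11612182,  0.82133765]), 'ft_torque': array([0.00641795, 0.01127522, 0.00969097]), 'gripper_width': 0.08534113476612142}
0.0187
side {'mtx': [[447.4516, 0.0, 312.9311], [0.0, 447.4516, 238.6029], [0.0, 0.0, 1.0]], 'cam_to_world': [[0.9432, -0.1714, 0.2845, 0.373], [-0.3322, -0.4922, 0.8046, -0.6889], [0.0021, -0.8535, -0.5212, 0.5661], [0.0, 0.0, 0.0, 1.0]]}
top {'mtx': [[477.4119, 0.0, 323.9204], [0.0, 477.4119, 240.1782], [0.0, 0.0, 1.0]], 'cam_to_world': [[-0.0299, -0.9926, 0.118, 0.5073], [-0.9994, 0.0317, 0.0136, 0.0311], [-0.0172, -0.1175, -0.9929, 0.9975], [0.0, 0.0, 0.0, 1.0]]}
wrist {'mtx': [[409.2597, 0.0, 324.826], [0.0, 409.2597, 247.0562], [0.0, 0.0, 1.0]], 'mount': [[1.0, 0.0008, -0.0002, 0.0009], [0.0005, -0.3172, 0.9484, -0.1421], [0.0007, -0.9484, -0.3172, 0.082], [0.0, 0.0, 0.0, 1.0]]}
0.15
```

View images.

View pics/a_top.png

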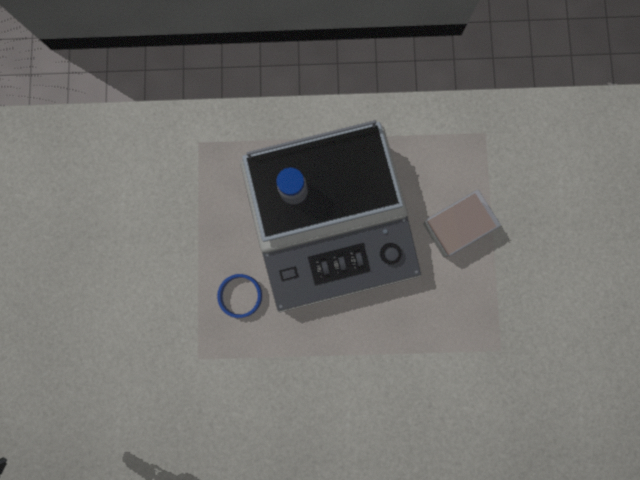

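View pics/a_side.png

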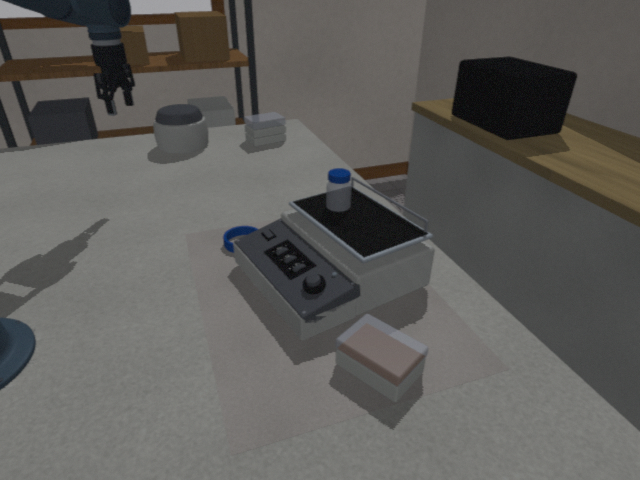

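View pics/a_wrist.png

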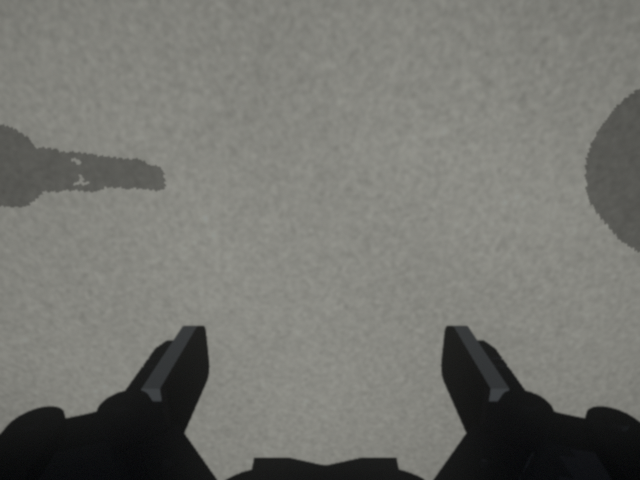

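```bash
cat > h.py <<'E'
import numpy as np,cv2
from scipy.spatial.transform import Rotation as Rn
def R(q): return Rn.from_quat([q[1],q[2],q[3],q[0]]).as_matrix()
def ray(c,uv,s=None):
    M=c["cam_to_world"] if "cam_to_world" in c else T(s)@c["mount"]
    d=np.linalg.inv(c["mtx"])@np.array([uv[0],uv[1],1.]); d=M[:3,:3]@d
    return M[:3,3],d/np.linalg.norm(d)
def T(s):
    M=np.eye(4);M[:3,:3]=R(s["tool_rot"]);M[:3,3]=s["tool_pos"];return M
def atz(c,uv,z,s=None):
    o,d=ray(c,uv,s);return o+d*(z-o[2])/d[2]
def tri(rays):
    A=np.zeros((3,3));b=np.zeros(3)
    for o,d in rays:
        P=np.eye(3)-np.outer(d,d);A+=P;b+=P@o
    x=np.linalg.solve(A,b)
    return x,[np.linalg.norm((np.eye(3)-np.outer(d,d))@(x-o)) for o,d in rays]
def proj(c,p,s=None):
    M=c["cam_to_world"] if "cam_to_world" in c else T(s)@c["mount"]
    q=np.linalg.inv(M)@np.append(p,1);q=c["mtx"]@q[:3];return q[:2]/q[2]
E
python3 - <<'E'
from workcell import *
from h import *
s=sense();print(np.round(R(s["tool_rot"]),3))
C={n:camera(n) for n in ["top","side"]}
for l in ["shaker","panel","key_top","wheel_hundreds","wheel_tens","wheel_units","window_tens","key","jar"]:
    P=[]
    for n in C:
        for t in trace(n,l)[:3]:
            m=t["mask"];v,u=np.nonzero(m);print(l,n,round(t["confidence"],2),np.round(t["rect"]),u.mean().round(1),v.mean().round(1))
        if trace(n,l): 
            m=trace(n,l)[0]["mask"];v,u=np.nonzero(m);P.append(ray(C[n],(u.mean(),v.mean())))
    if len(P)==2: print("   ",np.round(tri(P)[0],4),np.round(tri(P)[1],4))
print(sense()["clock"])
E
```

```text
[[ 0.448 -0.001 -0.894]
 [ 0.894 -0.001  0.448]
 [-0.002 -1.     0.   ]]
shaker top 0.81 [238. 120. 184. 192.] 330.5 216.6
shaker top 0.22 [261. 216. 159.  94.] 341.4 264.2
shaker side 0.77 [231. 178. 202. 164.] 334.8 259.6
shaker side 0.65 [236. 216. 125. 108.] 297.4 269.9
    [0.6719 0.0284 0.0403] [0.0032 0.0032]
panel top 0.6 [265. 221. 153.  90.] 341.1 264.3
panel side 0.93 [235. 218. 126. 106.] 297.0 270.2
    [0.5783 0.0094 0.0476] [0.0077 0.0077]
key_top side 0.5 [305. 276.  16.  12.] 312.8 279.7
key_top side 0.35 [221. 226.  34.  27.] 234.3 235.2
wheel_hundreds top 0.67 [315. 260.  15.  14.] 322.4 268.0
wheel_hundreds top 0.41 [349. 253.  11.  15.] 355.6 259.4
wheel_hundreds side 0.65 [277. 247.  12.   9.] 280.3 249.7
    [0.5633 0.048  0.0766] [0.0006 0.0006]
wheel_tens top 0.61 [384. 248.  12.  10.] 390.9 254.0
wheel_tens top 0.49 [335. 260.  12.  11.] 339.1 264.0
wheel_tens top 0.4 [214. 280.  48.  38.] 237.2 295.4
wheel_tens side 0.48 [285. 254.   8.   9.] 288.9 257.6
    [ 0.5641 -0.0736  0.1376] [0.0167 0.0167]
wheel_units top 0.72 [239. 121. 182. 194.] 330.4 216.6
wheel_units top 0.65 [350. 252.  12.  13.] 356.1 259.4
wheel_units side 0.64 [293. 263.   8.   7.] 297.5 266.0
    [0.633  0.0361 0.0383] [0.0362 0.0362]
window_tens top 0.79 [262. 216. 159.  94.] 341.4 264.4
window_tens side 0.8 [238. 217. 119. 104.] 297.3 270.1
window_tens side 0.51 [325. 167.  27.  46.] 338.0 189.8
    [0.5784 0.0087 0.0482] [0.008 0.008]
key top 0.53 [426. 190.  72.  65.] 460.6 223.6
key top 0.42 [382. 250.  16.  13.] 390.6 254.4
key side 0.51 [305. 273.  18.  15.] 312.3 279.8
    [ 0.589  -0.1871  0.1716] [0.0382 0.0382]
jar top 0.91 [275. 170.  34.  33.] 291.4 186.1
jar side 0.78 [326. 167.  26.  45.] 337.9 189.7
jar side 0.63 [231. 179. 204. 161.] 334.8 259.9
    [0.7055 0.0973 0.1656] [0.0006 0.0006]
2.9
```

```bash
python3 - <<'E'
from h import *
t=np.load("pics/top.npy",allow_pickle=True).item();s=np.load("pics/side.npy",allow_pickle=True).item()
for n,a,b in [("h",(322.4,268),(280.3,249.7)),("t",(339.1,264),(288.9,257.6)),("u",(356.1,259.4),(297.5,266)),("key",(390.8,254.2),(312.8,279.7))]:
    print(n,np.round(tri([ray(t,a),ray(s,b)]),4) if 0 else (np.round(tri([ray(t,a),ray(s,b)])[0],4),np.round(tri([ray(t,a),ray(s,b)])[1],4)),np.round(atz(t,a,.08),4))
# panel front corners
for uv in [(278,309),(419,275),(263,249),(408,219)]: print(np.round(atz(t,uv,.062 if uv[1]>260 else .087),4))
i=cv2.imread("pics/a_top.png")[215:315,255:425];cv2.imwrite("pics/crop_top.png",cv2.resize(i,None,fx=4.7,fy=4.7,interpolation=cv2.INTER_CUBIC))
E
```

```text
h (array([0.5634, 0.0481, 0.0766]), array([0.0005, 0.0005])) [0.5626 0.0481 0.08  ]
t (array([0.5708, 0.0155, 0.0763]), array([0.0013, 0.0013])) [0.5693 0.0158 0.08  ]
u (array([ 0.5784, -0.0176,  0.0763]), array([0.0009, 0.0009])) [ 0.5772 -0.0172  0.08  ]
key (array([ 0.5857, -0.0835,  0.0883]), array([0.0013, 0.0013])) [ 0.5851 -0.0842  0.08  ]
[0.4867 0.1371 0.062 ]
[ 0.5443 -0.1394  0.062 ]
[0.6022 0.161  0.087 ]
[ 0.6514 -0.1195  0.087 ]
```

View pics/crop_top.png

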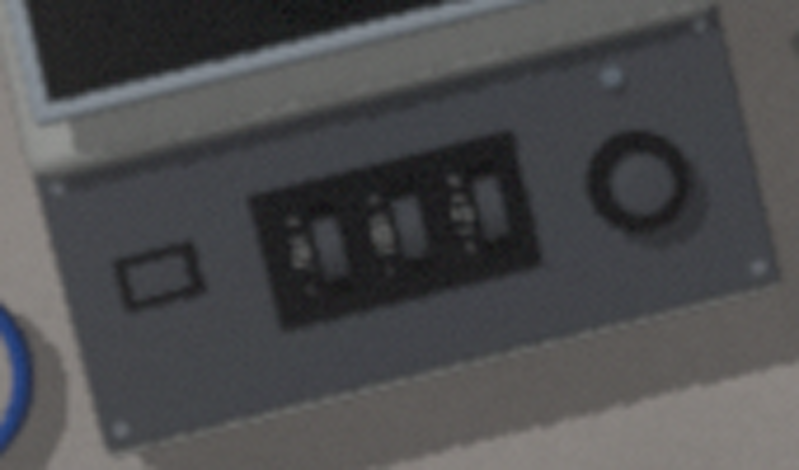

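```bash
cat >> h.py <<'E'
def Rp(psi,th=0.2):
    c,s=np.cos(psi),np.sin(psi)
    x=np.array([c*np.cos(th),s*np.cos(th),np.sin(th)]);n=np.array([-c*np.sin(th),-s*np.sin(th),np.cos(th)])
    return np.c_[x,-n,np.cross(x,-n)]
def inc(s,p,Rt):
    R0=R(s["tool_rot"]);return np.round(R0.T@(np.asarray(p)-s["tool_pos"]),4),np.round(np.degrees(Rn.from_matrix(R0.T@Rt).as_rotvec()),2)
E
python3 - <<'E'
from workcell import sense
from h import *
t=np.load("pics/top.npy",allow_pickle=True).item()
for a in [(325.4,267.8),(342.2,263.2),(359.5,259.5),(391,253.5)]: print(np.round(atz(t,a,.083),4))
Rt=Rp(.21);print(Rt.round(3))
p=atz(t,(342.2,263.2),.083)-.04*Rt[:,2]-.055*Rt[:,1]
print(p,inc(sense(),p,Rt))
E
```

```text
[0.5627 0.0423 0.083 ]
[0.5705 0.0099 0.083 ]
[ 0.5765 -0.0235  0.083 ]
[ 0.5862 -0.0843  0.083 ]
[[ 0.959  0.194 -0.208]
 [ 0.204  0.041  0.978]
 [ 0.199 -0.98   0.   ]]
[ 0.5681312  -0.03152594  0.13690366] (array([-0.4235,  0.0944, -0.522 ]), array([ -5.13,  51.16, -10.68]))
```

Request:
step_arm:
  increments: "1 -0.4235 0.0944 -0.522 -5.13 51.16 -10.68;1 -0.4235 0.0944 -0.522 -5.13 51.16 -10.68;1 -0.4235 0.0944 -0.522 -5.13 51.16 -10.68;1 -0.4235 0.0944 -0.522 -5.13 51.16 -10.68;1 -0.4235 0.0944 -0.522 -5.13 51.16 -10.68;1 -0.4235 0.0944 -0.522 -5.13 51.16 -10.68;1 -0.4235 0.0944 -0.522 -5.13 51.16 -10.68;1 -0.4235 0.0944 -0.522 -5.13 51.16 -10.68;1 -0.4235 0.0944 -0.522 -5.13 51.16 -10.68;1 -0.4235 0.0944 -0.522 -5.13 51.16 -10.68;1 -0.4235 0.0944 -0.522 -5.13 51.16 -10.68;1 -0.4235 0.0944 -0.522 -5.13 51.16 -10.68;1 -0.4235 0.0944 -0.522 -5.13 51.16 -10.68;1 -0.4235 0.0944 -0.522 -5.13 51.16 -10.68;1 -0.4235 0.0944 -0.522 -5.13 51.16 -10.68;1 -0.4235 0.0944 -0.522 -5.13 51.16 -10.68;1 -0.4235 0.0944 -0.522 -5.13 51.16 -10.68;1 -0.4235 0.0944 -0.522 -5.13 51.16 -10.68"
  newtons: 20

```text
clock: 4.7
tool_pos: [0.5678, -0.0303, 0.1371]
tool_rot: [0.707, -0.692, -0.145, 0.004]
contact_force: [0.1, -0.6, 0.5]
gripper_width: -0.0002
```

```bash
cat > snap.py <<'E'
import sys
from workcell import *
from h import *
n=sys.argv[1]
s=sense();c=camera("wrist");np.save(f"pics/{n}.npy",[c,s],allow_pickle=True)
cv2.imwrite(f"pics/{n}.png",c["frame"][:,:,::-1]); print(s["clock"],s["tool_pos"].round(4),R(s["tool_rot"]).round(3).tolist(),s["contact_force"].round(2),s["gripper_width"])
E
python3 snap.py w1
```

```text
4.7 [ 0.5678 -0.0303  0.1371] [[0.958, 0.194, -0.21], [0.206, 0.042, 0.978], [0.199, -0.98, 0.0]] [ 0.1  -0.62  0.49] -0.00018604860138658817
```

View pics/w1.png

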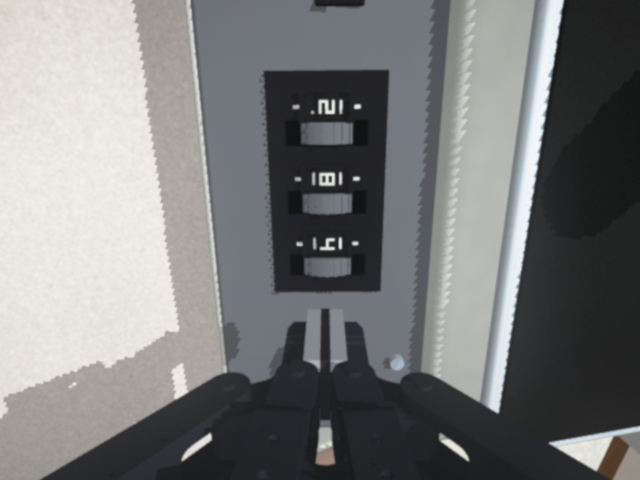

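```bash
python3 -c "
import cv2
i=cv2.imread('pics/w1.png')[65:295,260:395];i=cv2.rotate(i,cv2.ROTATE_90_COUNTERCLOCKWISE)
cv2.imwrite('pics/w1r.png',cv2.resize(i,None,fx=3.4,fy=3.4,interpolation=cv2.INTER_CUBIC))"
```

```text
(no output)
```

View pics/w1r.png

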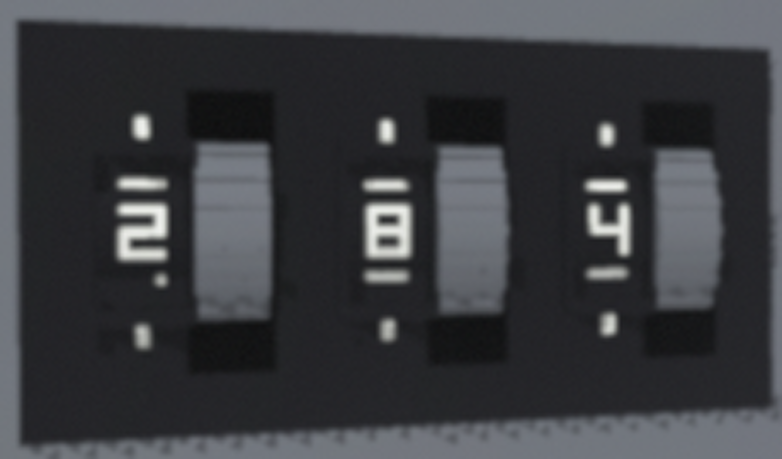

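```bash
python3 - <<'E'
from h import *
c,s=np.load("pics/w1.npy",allow_pickle=True)
g=c["frame"][...,:].mean(2)
# rim row extents: profile along column 327; col extents
for u in (315,327,340):
    print(u,[int(x) for x in g[110:290,u]])
Rt=R(s["tool_rot"]);n=-Rt[:,1]
def inplane(uv,h): # h: distance below TCP along tool y
    o,d=ray(c,uv,s); t=(h-(Rt[:,1]@(o-s["tool_pos"])))/(Rt[:,1]@d); return Rt.T@(o+d*t-s["tool_pos"])
for h in (.05,.053,.056,.059,.062):
    P=[inplane(uv,h) for uv in [(327.5,133),(327.5,203),(327.5,266)]]
    print(h,np.round(P,4)[:,[0,2]].tolist(),(s["tool_pos"]+Rt@P[1]).round(4))
# edge direction of bezel: left edge (265,70)->(274,292), right edge (388,70)->(380,291) at h+.007
for h in (.063,):
    for uv in [(265,70),(274,292),(388,70),(380,291)]: print(np.round(inplane(uv,h),4))
E
```

```text
315 [36, 43, 47, 43, 33, 31, 31, 31, 31, 30, 29, 47, 78, 100, 107, 106, 106, 106, 108, 106, 106, 106, 107, 107, 107, 106, 107, 107, 107, 107, 107, 106, 107, 102, 80, 43, 28, 32, 35, 35, 36, 36, 36, 36, 36, 35, 36, 36, 35, 35, 35, 37, 35, 33, 34, 35, 34, 33, 32, 32, 33, 43, 69, 91, 99, 98, 94, 93, 98, 100, 98, 98, 99, 95, 81, 55, 36, 32, 33, 32, 30, 31, 40, 65, 89, 102, 105, 105, 105, 105, 105, 105, 105, 105, 106, 104, 99, 99, 102, 106, 105, 105, 100, 82, 50, 32, 29, 29, 29, 33, 35, 37, 35, 35, 37, 36, 36, 36, 36, 35, 32, 32, 35, 33, 31, 34, 42, 72, 112, 136, 141, 142, 144, 149, 153, 155, 153, 148, 128, 91, 51, 36, 35, 31, 31, 30, 42, 64, 89, 102, 105, 104, 104, 105, 105, 104, 105, 105, 105, 104, 104, 104, 104, 102, 99, 85, 60, 39, 33, 33, 35, 36, 38, 38, 38, 38, 38, 38, 39, 38]
327 [224, 234, 232, 193, 103, 41, 36, 37, 36, 33, 34, 51, 88, 113, 120, 120, 120, 120, 120, 121, 120, 120, 120, 120, 120, 120, 120, 119, 120, 120, 119, 119, 120, 114, 90, 49, 27, 28, 32, 35, 35, 35, 36, 36, 37, 36, 36, 35, 35, 34, 35, 34, 34, 33, 33, 34, 36, 36, 36, 35, 36, 56, 118, 191, 228, 230, 224, 223, 22
[... 1134 characters left out ...]
109, 50, 37, 36, 33, 31, 34, 43, 70, 97, 112, 116, 117, 115, 115, 116, 117, 116, 117, 116, 116, 116, 116, 115, 117, 111, 91, 59, 39, 38, 37, 38, 39, 38, 39, 37, 36, 39, 38, 37, 39]
0.05 [[0.0013, 0.0727], [0.0014, 0.0405], [0.0015, 0.0083]] [0.5703 0.0117 0.0883]
0.053 [[0.0013, 0.0726], [0.0014, 0.0398], [0.0015, 0.0071]] [0.5711 0.0112 0.0854]
0.056 [[0.0013, 0.0724], [0.0014, 0.0392], [0.0015, 0.0059]] [0.5718 0.0107 0.0825]
0.059 [[0.0013, 0.0723], [0.0014, 0.0385], [0.0015, 0.0048]] [0.5725 0.0101 0.0795]
0.062 [[0.0014, 0.0721], [0.0014, 0.0378], [0.0015, 0.0036]] [0.5733 0.0096 0.0766]
[-0.0276  0.063   0.1001]
[-0.0278  0.063  -0.0121]
[0.0292 0.063  0.1001]
[ 0.0304  0.063  -0.0114]
```

Request:
step_arm:
  increments: "1 -0.005 0.03 0.072 0 0 0;1 -0.005 0.03 0.072 0 0 0;1 -0.005 0.045 0.072 0 0 0;1 -0.005 0.05 0.072 0 0 0;1 -0.005 0.05 0.072 0 0 0;1 -0.005 0.05 0.072 0 0 0"

```text
clock: 5.35
tool_pos: [0.5585, 0.0397, 0.0876]
tool_rot: [0.707, -0.692, -0.144, 0.003]
contact_force: [0.4, 0.0, -0.3]
gripper_width: -0.0001
```

```bash
cat > rel.py <<'E'
from workcell import *
from h import *
c,s0=np.load("pics/w1.npy",allow_pickle=True);s=sense();R0=R(s0["tool_rot"])
print(s["clock"],"rel w1 (tool)",(R0.T@(s["tool_pos"]-s0["tool_pos"])).round(5),"F tool",(R(s["tool_rot"]).T@s["contact_force"]).round(2),"rot",np.degrees(Rn.from_matrix(R0.T@R(s["tool_rot"])).as_rotvec()).round(2))
E
python3 rel.py; python3 snap.py w2
```

```text
5.35 rel w1 (tool) [-0.00428  0.04957  0.07037] F tool [ 0.38  0.33 -0.07] rot [-0.05  0.1  -0.05]
5.35 [0.5585 0.0397 0.0876] [[0.958, 0.195, -0.208], [0.204, 0.041, 0.978], [0.2, -0.98, -0.0]] [ 0.44  0.02 -0.25] -9.554884852246983e-05
```

View pics/w2.png

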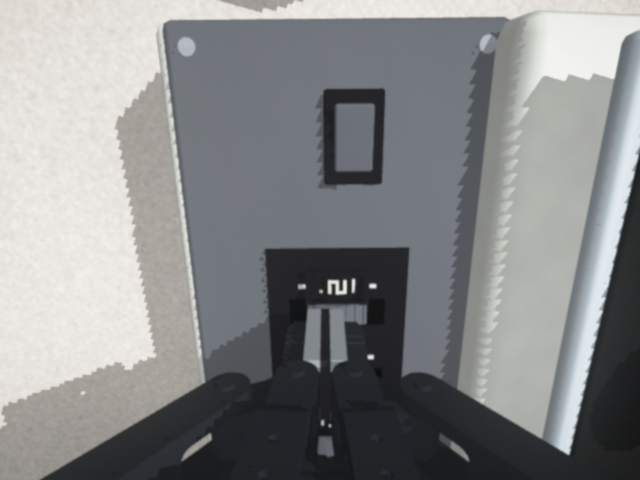

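Request:
step_arm:
  increments: "1 0 0.003 0 0 0 0;1 0 0.0055 0 0 0 0;1 0 0.0055 0 0 0 0;1 0 0.006 0 0 0 0;1 0 0.006 0 0 0 0"

```text
clock: 5.9
tool_pos: [0.5592, 0.0402, 0.081]
tool_rot: [0.707, -0.692, -0.144, 0.004]
contact_force: [-0.2, 0.6, -0.2]
gripper_width: -0.0001
```

```bash
python3 rel.py
```

```text
5.9 rel w1 (tool) [-0.00483  0.0562   0.07066] F tool [-0.09  0.17  0.61] rot [-0.02  0.1   0.01]
```

Now small steps.

Request:
step_arm:
  increments: "1 0 0.0005 0 0 0 0;1 0 0.001 0 0 0 0"

```text
clock: 6.1
tool_pos: [0.5596, 0.0402, 0.0802]
tool_rot: [0.707, -0.692, -0.144, 0.003]
contact_force: [-1.0, -0.0, 2.8]
gripper_width: 0.0003
```

Request:
step_arm:
  increments: "1 0 0.0004 0 0 0 0;1 0 0.0004 0 0 0 0"

```text
clock: 6.3
tool_pos: [0.5598, 0.0403, 0.0802]
tool_rot: [0.707, -0.692, -0.144, 0.003]
contact_force: [-2.6, -0.5, 4.9]
gripper_width: -0.0001
```

Request:
step_arm:
  increments: "1 0 0.0004 0 0 0 0;1 0 0.0004 0 0 0 0"

```text
clock: 6.5
tool_pos: [0.56, 0.0403, 0.0802]
tool_rot: [0.707, -0.692, -0.144, 0.003]
contact_force: [-3.1, -0.7, 7.6]
gripper_width: 0.0002
```

Request:
step_arm:
  increments: "1 0.001 -0.0003 0 0 0 0;1 0.0025 -0.0003 0 0 0 0;1 0.004 -0.0003 0 0 0 0"

```text
clock: 6.8
tool_pos: [0.5637, 0.0411, 0.081]
tool_rot: [0.707, -0.692, -0.144, 0.003]
contact_force: [-2.3, 0.3, 5.6]
gripper_width: 0.0005
```

```bash
python3 rel.py
```

```text
6.8 rel w1 (tool) [-0.00034  0.0571   0.07068] F tool [-0.98 -5.94  0.75] rot [-0.03  0.09 -0.03]
```

Request:
step_arm:
  increments: "1 0.0015 0 0 0 0 0;1 0.003 0 0 0 0 0;1 0.004 0 0 0 0 0"

```text
clock: 7.1
tool_pos: [0.5679, 0.0421, 0.0819]
tool_rot: [0.707, -0.692, -0.144, 0.003]
contact_force: [-1.6, 1.4, 5.8]
gripper_width: 0.0
```

```bash
python3 rel.py
```

```text
7.1 rel w1 (tool) [0.00401 0.0571  0.07068] F tool [-0.12 -5.95  1.69] rot [-0.03  0.1  -0.08]
```

Request:
step_arm:
  increments: "1 0.0015 0 0 0 0 0;1 0.003 0 0 0 0 0;1 0.0042 0 0 0 0 0;1 0.0042 0 0 0 0 0"

```text
clock: 7.5
tool_pos: [0.5717, 0.0428, 0.0825]
tool_rot: [0.707, -0.692, -0.144, 0.003]
contact_force: [-1.4, 2.1, 7.0]
gripper_width: -0.0
```

```bash
python3 rel.py
```

```text
7.5 rel w1 (tool) [0.00793 0.05727 0.07065] F tool [ 0.44 -7.    2.32] rot [-0.03  0.09 -0.04]
```

Request:
step_arm:
  increments: "1 0 -0.02 0 0 0 0;1 0 -0.045 -0.02 0 0 0;1 0 -0.045 -0.067 0 0 0;1 0 -0.045 -0.067 0 0 0;1 0 -0.045 -0.067 0 0 0;1 0 -0.045 -0.067 0 0 0"

```text
clock: 8.1
tool_pos: [0.5755, -0.0239, 0.1249]
tool_rot: [0.708, -0.692, -0.143, 0.004]
contact_force: [-0.0, 0.2, -0.7]
gripper_width: -0.0002
```

```bash
python3 rel.py; python3 snap.py w3;python3 -c "
import cv2
i=cv2.imread('pics/w3.png')[30:320,240:410];i=cv2.rotate(i,cv2.ROTATE_90_COUNTERCLOCKWISE)
cv2.imwrite('pics/w3r.png',cv2.resize(i,None,fx=2.7,fy=2.7,interpolation=cv2.INTER_CUBIC))"
```

```text
8.1 rel w1 (tool) [0.00625 0.01369 0.00457] F tool [-0.12  0.72  0.23] rot [0.05 0.09 0.13]
8.1 [ 0.5755 -0.0239  0.1249] [[0.959, 0.192, -0.209], [0.205, 0.042, 0.978], [0.197, -0.98, 0.001]] [-0.02  0.23 -0.73] -0.00017811974200571262
```

View pics/w3r.png

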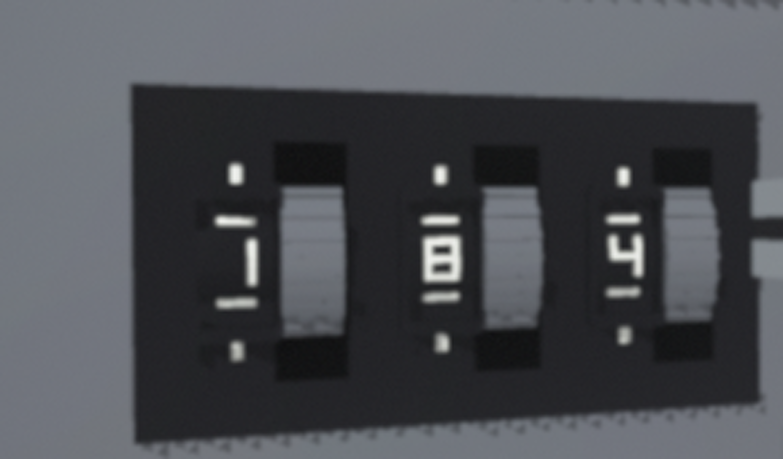

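Request:
step_arm:
  increments: "1 0.001 0.02 -0.001 0 0 0;1 0.001 0.035 -0.001 0 0 0;1 0.001 0.04 -0.001 0 0 0;1 0.001 0.0405 -0.001 0 0 0;1 0.001 0.0405 -0.001 0 0 0"

```text
clock: 8.65
tool_pos: [0.5855, -0.0235, 0.0866]
tool_rot: [0.707, -0.692, -0.144, 0.004]
contact_force: [-0.4, 0.1, 0.3]
gripper_width: 0.0004
```

```bash
python3 rel.py
```

```text
8.65 rel w1 (tool) [0.00834 0.05313 0.00291] F tool [-0.27 -0.34  0.19] rot [-0.01  0.07  0.01]
```

Request:
step_arm:
  increments: "1 0 0.001 0 0 0 0;1 0 0.002 0 0 0 0;1 0 0.0025 0 0 0 0;1 0 0.003 0 0 0 0"

```text
clock: 9.05
tool_pos: [0.5862, -0.0237, 0.0838]
tool_rot: [0.707, -0.692, -0.144, 0.003]
contact_force: [-1.2, -0.5, -0.6]
gripper_width: -0.0002
```

Request:
step_arm:
  increments: "1 0 0.0005 0 0 0 0;1 0 0.0005 0 0 0 0"

```text
clock: 9.25
tool_pos: [0.5861, -0.0236, 0.0831]
tool_rot: [0.707, -0.692, -0.144, 0.004]
contact_force: [-0.3, 0.4, -0.1]
gripper_width: -0.0001
```

Request:
step_arm:
  increments: "1 0 0.0005 0 0 0 0;1 0 0.0005 0 0 0 0"

```text
clock: 9.45
tool_pos: [0.5863, -0.0236, 0.0828]
tool_rot: [0.707, -0.692, -0.144, 0.004]
contact_force: [0.4, 0.4, 0.3]
gripper_width: 0.0005
```

Request:
step_arm:
  increments: "1 0 0.0005 0 0 0 0;1 0 0.0005 0 0 0 0"

```text
clock: 9.65
tool_pos: [0.5866, -0.0236, 0.0826]
tool_rot: [0.707, -0.692, -0.144, 0.003]
contact_force: [-1.5, 0.3, 4.4]
gripper_width: 0.0002
```

```bash
python3 rel.py
```

```text
9.65 rel w1 (tool) [0.00858 0.05727 0.00259] F tool [-0.55 -4.58  0.59] rot [-0.03  0.09 -0.02]
```

Request:
step_arm:
  increments: "1 0 0.0003 0 0 0 0;1 -0.0015 0.0003 0 0 0 0;1 -0.003 0.0003 0 0 0 0;1 -0.004 0.0003 0 0 0 0"

```text
clock: 10.05
tool_pos: [0.5834, -0.0243, 0.082]
tool_rot: [0.707, -0.692, -0.145, 0.003]
contact_force: [-0.9, 2.4, 5.8]
gripper_width: -0.0002
```

```bash
python3 rel.py
```

```text
10.05 rel w1 (tool) [0.00526 0.0572  0.00256] F tool [ 0.78 -5.77  2.57] rot [-0.05  0.1  -0.12]
```

Request:
step_arm:
  increments: "1 -0.0015 0 0 0 0 0;1 -0.003 0 0 0 0 0;1 -0.0045 0 0 0 0 0"

```text
clock: 10.35
tool_pos: [0.5789, -0.0253, 0.0811]
tool_rot: [0.707, -0.692, -0.145, 0.003]
contact_force: [-2.0, 1.4, 7.2]
gripper_width: -0.0001
```

```bash
python3 rel.py
```

```text
10.35 rel w1 (tool) [0.00049 0.05719 0.00253] F tool [-0.23 -7.4   1.79] rot [-0.05  0.08 -0.08]
```

Request:
step_arm:
  increments: "1 -0.0015 0 0 0 0 0;1 -0.003 0 0 0 0 0;1 -0.0042 0 0 0 0 0;1 -0.0042 0 0 0 0 0"

```text
clock: 10.75
tool_pos: [0.5745, -0.0263, 0.0801]
tool_rot: [0.707, -0.692, -0.144, 0.003]
contact_force: [-2.9, 0.3, 7.4]
gripper_width: -0.0001
```

```bash
python3 rel.py
```

```text
10.75 rel w1 (tool) [-0.00405  0.05726  0.00245] F tool [-1.28 -7.83  0.91] rot [-0.05  0.08 -0.03]
```

Request:
step_arm:
  increments: "1 0 -0.02 0 0 0 0;1 0 -0.045 0 0 0 0;1 0 -0.055 0 0 0 0;1 0 -0.055 0 0 0 0;1 0 -0.055 0 0 0 0"

```text
clock: 11.25
tool_pos: [0.563, -0.0283, 0.1323]
tool_rot: [0.707, -0.692, -0.143, 0.004]
contact_force: [0.2, 1.5, 0.5]
gripper_width: 0.0003
```

```bash
python3 rel.py; python3 snap.py w4;python3 -c "
import cv2
i=cv2.imread('pics/w4.png')[30:320,240:410];i=cv2.rotate(i,cv2.ROTATE_90_COUNTERCLOCKWISE)
cv2.imwrite('pics/w4r.png',cv2.resize(i,None,fx=2.7,fy=2.7,interpolation=cv2.INTER_CUBIC))"
```

```text
11.25 rel w1 (tool) [-0.00513  0.00385  0.00293] F tool [ 0.61 -0.38  1.47] rot [0.01 0.1  0.07]
11.25 [ 0.563  -0.0283  0.1323] [[0.959, 0.193, -0.208], [0.204, 0.042, 0.978], [0.197, -0.98, 0.001]] [0.2  1.54 0.5 ] 0.000300826319970554
```

View pics/w4r.png

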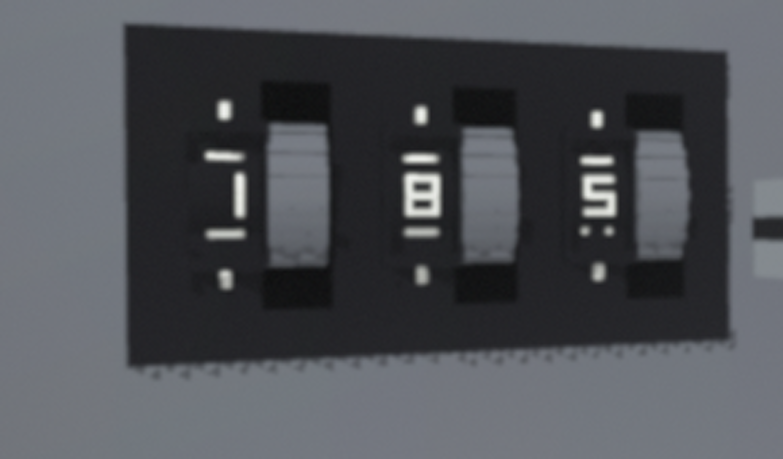

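Request:
step_arm:
  increments: "1 0.002 0 -0.05 0 0 0;1 0.002 0 -0.1 0 0 0;1 0.002 0 -0.1 0 0 0;1 0.002 0 -0.1 0 0 0;1 0.002 0 -0.1 0 0 0"

```text
clock: 11.8
tool_pos: [0.5854, -0.1247, 0.1322]
tool_rot: [0.708, -0.692, -0.143, 0.004]
contact_force: [-1.0, -0.5, 0.7]
gripper_width: -0.0004
```

```bash
python3 rel.py; python3 snap.py w5
```

```text
11.8 rel w1 (tool) [-0.00351  0.0042  -0.09604] F tool [-0.94 -0.94 -0.26] rot [0.09 0.08 0.12]
11.8 [ 0.5854 -0.1247  0.1322] [[0.959, 0.192, -0.209], [0.205, 0.043, 0.978], [0.197, -0.98, 0.002]] [-1.03 -0.48  0.74] -0.0003536038536480849
```

View pics/w5.png

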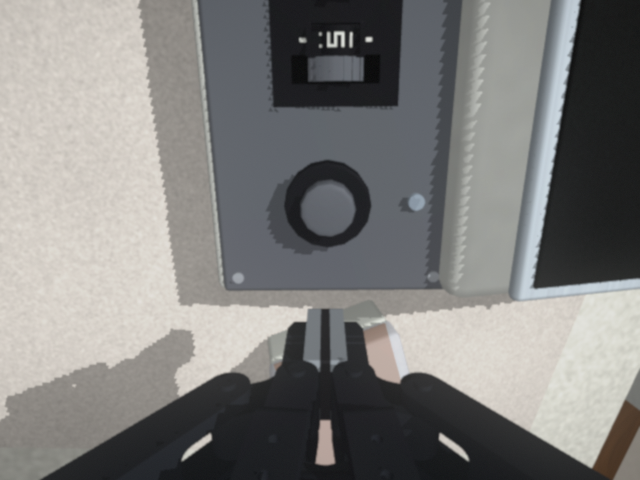

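Request:
step_arm:
  increments: "1 0.002 0 0.04 0 0 0;1 0.002 0.015 0.04 0 0 0;1 0.002 0.03 0.04 0 0 0;1 0.002 0.035 0.04 0 0 0;1 0.002 0.035 0.04 0 0 0;1 0.002 0.035 0.04 0 0 0"

```text
clock: 12.45
tool_pos: [0.5869, -0.0853, 0.0997]
tool_rot: [0.707, -0.692, -0.144, 0.003]
contact_force: [0.0, -0.7, 0.1]
gripper_width: 0.0005
```

```bash
python3 rel.py; python3 snap.py w6
```

```text
12.45 rel w1 (tool) [-0.00051  0.03805 -0.0578 ] F tool [-0.1  -0.17 -0.64] rot [-0.03  0.13  0.01]
12.45 [ 0.5869 -0.0853  0.0997] [[0.959, 0.194, -0.208], [0.204, 0.041, 0.978], [0.199, -0.98, 0.0]] [ 0.   -0.65  0.15] 0.0005056414139794328
```

View pics/w6.png

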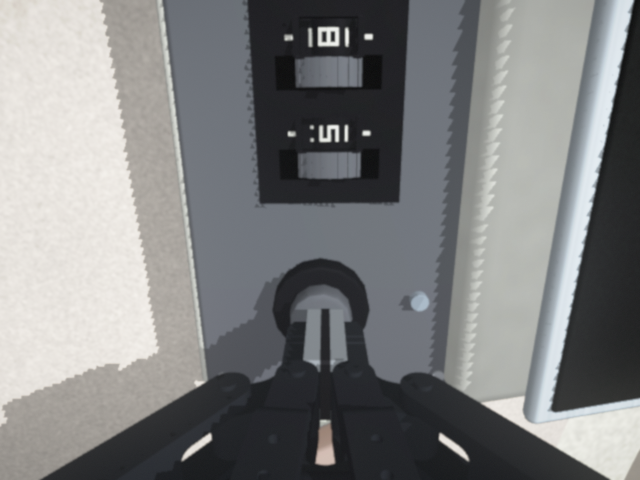

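Request:
step_arm:
  increments: "1 0 0.002 0.001 0 0 0;1 0 0.004 0.001 0 0 0;1 0 0.005 0.001 0 0 0;1 0 0.006 0.001 0 0 0;1 0 0.006 0.001 0 0 0"

```text
clock: 13.0
tool_pos: [0.5877, -0.0836, 0.0939]
tool_rot: [0.707, -0.692, -0.144, 0.004]
contact_force: [-1.2, -0.4, 1.8]
gripper_width: -0.0003
```

Request:
step_arm:
  increments: "1 0 0.0007 0 0 0 0;1 0 0.0014 0 0 0 0;1 0 0.0014 0 0 0 0"

```text
clock: 13.3
tool_pos: [0.588, -0.0836, 0.0926]
tool_rot: [0.707, -0.692, -0.144, 0.004]
contact_force: [-1.6, 0.0, 2.4]
gripper_width: 0.0001
```

```bash
python3 rel.py
```

```text
13.3 rel w1 (tool) [-0.00051  0.04529 -0.05636] F tool [-1.09 -2.64  0.35] rot [-0.03  0.09  0.  ]
```

Request:
step_arm:
  increments: "1 0 0.0007 0 0 0 0;1 0 0.0014 0 0 0 0;1 0 0.0018 0 0 0 0;1 0 0.0018 0 0 0 0"

```text
clock: 13.7
tool_pos: [0.5884, -0.0835, 0.0908]
tool_rot: [0.707, -0.692, -0.144, 0.004]
contact_force: [-1.2, -0.3, 2.6]
gripper_width: 0.0
```

Request:
step_arm:
  increments: "1 0 0.0005 0 0 0 0;1 0 0.001 0 0 0 0;1 0 0.001 0 0 0 0"

```text
clock: 14.0
tool_pos: [0.5886, -0.0835, 0.0899]
tool_rot: [0.707, -0.692, -0.144, 0.003]
contact_force: [-2.0, -0.7, 3.6]
gripper_width: -0.0001
```

```bash
python3 rel.py
```

```text
14.0 rel w1 (tool) [-0.00046  0.04806 -0.05638] F tool [-1.39 -3.96 -0.28] rot [-0.03  0.09 -0.  ]
```

Request:
step_arm:
  increments: "1 0 0.0005 0 0 0 0;1 0 0.0005 0 0 0 0"

```text
clock: 14.2
tool_pos: [0.5886, -0.0834, 0.0898]
tool_rot: [0.707, -0.692, -0.144, 0.004]
contact_force: [-4.4, -0.7, 6.8]
gripper_width: 0.0001
```

Request:
step_arm:
  increments: "1 0 0.0004 0 0 0 0;1 0 0.0004 0 0 0 0"

```text
clock: 14.4
tool_pos: [0.5887, -0.0835, 0.0897]
tool_rot: [0.707, -0.692, -0.144, 0.004]
contact_force: [-6.8, 0.3, 9.8]
gripper_width: 0.0002
```

```bash
python3 rel.py
```

```text
14.4 rel w1 (tool) [-0.0004   0.04823 -0.0564 ] F tool [ -4.53 -10.9    1.75] rot [-0.02  0.07  0.03]
```

Hard stop reached (position unchanged, force up to about 11 N). Release and look.

Request:
step_arm:
  increments: "1 0 -0.003 0 0 0 0;1 0 -0.01 0 0 0 0;1 0 -0.045 0 0 0 0;1 0 -0.055 -0.03 0 0 0;1 0 -0.055 -0.04 0 0 0;1 0 -0.055 -0.04 0 0 0;1 0 -0.055 -0.04 0 0 0"

```text
clock: 15.1
tool_pos: [0.5854, -0.124, 0.1412]
tool_rot: [0.708, -0.692, -0.143, 0.004]
contact_force: [-1.0, 0.1, 0.2]
gripper_width: -0.0
```

```bash
python3 rel.py; python3 snap.py w7; python3 -c "
from workcell import *
import cv2
c=camera('top')['frame'];cv2.imwrite('pics/top2.png',c[:,:,::-1])"
```

```text
15.1 rel w1 (tool) [-0.00166 -0.00462 -0.09536] F tool [-0.86 -0.41  0.34] rot [0.09 0.14 0.13]
15.1 [ 0.5854 -0.124   0.1412] [[0.959, 0.192, -0.208], [0.204, 0.043, 0.978], [0.197, -0.98, 0.002]] [-0.97  0.14  0.24] -1.7642893892656653e-05
```

View pics/w7.png

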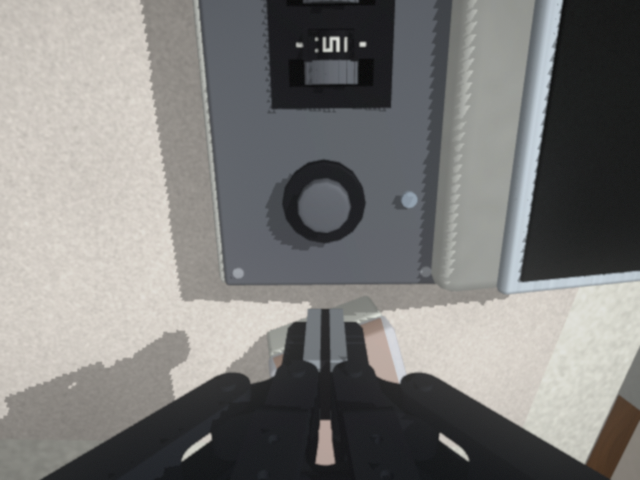

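View pics/top2.png

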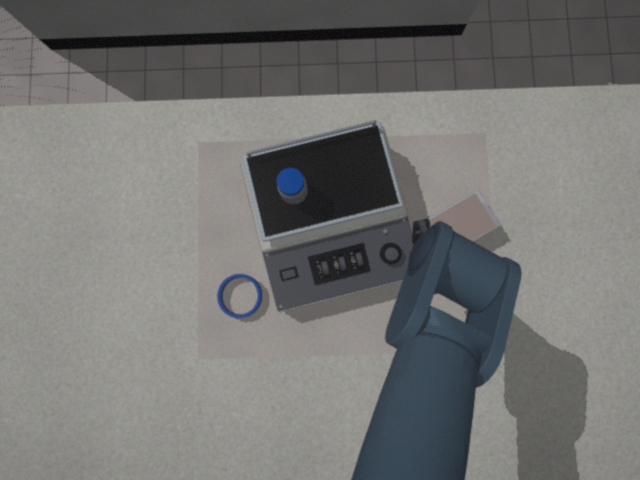

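Request:
step_arm:
  increments: "1 0 -0.02 0.03 0 0 0;1 0 -0.02 0.07 0 0 0;1 0 -0.02 0.09 0 0 0;1 0 -0.02 0.09 0 0 0;1 0 -0.02 0.09 0 0 0;1 0 -0.02 0.09 0 0 0"

```text
clock: 15.8
tool_pos: [0.5638, -0.0381, 0.1621]
tool_rot: [0.707, -0.692, -0.144, 0.003]
contact_force: [-0.8, -0.2, 0.2]
gripper_width: -0.0
```

```bash
python3 snap.py w8
```

```text
15.8 [ 0.5638 -0.0381  0.1621] [[0.959, 0.194, -0.208], [0.204, 0.041, 0.978], [0.198, -0.98, 0.0]] [-0.75 -0.23  0.19] -2.6712377327157452e-05
```

View pics/w8.png

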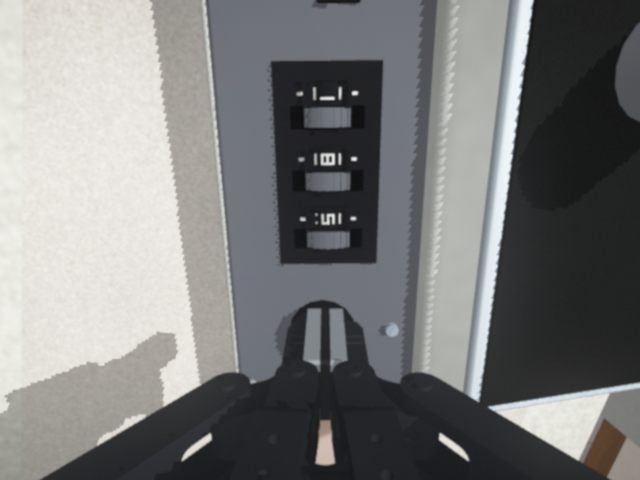

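The wheels show 1, 8 and 5 (rows 93, 159 and 219), each centred between its marks, and the arm is clear of everything.

```bash
python3 -c "
from workcell import *
print(sense()['clock']);sign_off()"
```

```text
15.85
the job is handed in; nothing more can be done
```

The preset now reads 185, the load key has been pressed fully in and let out again, and the job was handed in at 15.85 s. `sign_off` gave no verdict.

- **Wheels:** They read 284 at the start. With the gripper shut and aligned to the panel, I pushed the hundreds wheel one digit back and drew the units wheel one digit forward. The tens wheel was already at 8, so I left it alone. The normal force I read while turning stayed at about 8 N or less.
- **Load key:** I pressed it until the tool stopped advancing, about 5 mm past the expected contact point. The force rose from about 4 N to about 11 N normal to the panel (about 12 N in all), under the 18 N limit, and I then released it.
- **Last checks:** The final wrist picture shows 1, 8 and 5, each centred between its index marks. After the press the key was seen standing out of its collar. In the last top view the jar, tape and tip box look unmoved, and the tool was clear of everything with only noise-level force.

No check failed. Two limits on the checks: force was read only at the end of each move call, so peaks in between were not seen. The trained networks gave several wrong labels early on, so I used positions measured in the pictures instead.

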